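# Let the tall tin out of the dispenser

### The arm

A 7-joint arm with a two-finger parallel gripper is mounted at the origin on a cart in front of the work surface, level with it; the furniture and walls round the work are solid. World frame = base frame: x ahead of the robot, y to its left, z up, the work surface at z = 0. Lengths are in m, angles in rad, forces in N, time in s.
With the tool pointing down it reaches from about 0.425 to 0.925 m from the base axis. Payload 6.8 kg.
Tool frame: the origin (TCP) lies on the mounting face of the last link; the fingertips stand 173 mm ahead of it and the grasp point (between the pads) lies 155 mm ahead of it; z points along the fingers, y is the line along which they close (so a half turn about z gives the same grasp; the last joint's range is limited). The gripper opens to 85 mm and grips with 20 to 120 N. Pads are 22 mm wide; open, the fingers measure 114 mm over their backs; the gripper's body (76 mm by 85 mm) begins 54 mm behind the grasp point. The pads swing forward as they close: fully open they stand 13 mm farther back than shut.
Start: joints at [1.075, 0.477, 0.022, 1.555, -0.011, 1.109, -0.083], TCP at [0.255, -0.625, 0.405] pointing down, gripper open.
Joint ranges: [-2.96, 2.96], [-0.34, 2.1], [-1.41, 1.46], [0.24, 2.44], [-1.37, 4.51], [0.17, 1.92], [-2.96, 2.96]. Speed limits (rad/s): [2.39, 2.39, 3.14, 3.14, 3.14, 3.14, 3.14].

### API

Orientations are given as a rotation vector (axis times angle).
In Python, from station import bot gives the robot as it stands.
- The arm moves only by the shell command python3 -m inch 'ROWS' [FORCE]. ROWS is JSON, a list of rows, each a list of 3 entries, a list of its own where there are three numbers: the gripper command: -1 is shut, 1 is fully open, values between are in proportion, then the shift along the world's x, y, z as a fraction of full scale, then the turn, a rotation vector about the world's x, y, z as a fraction of full scale. In form: [[hand, [x, y, z], [wx, wy, wz]], ...]. A call has 1 to 10 rows; each row is the pose to reach, as a shift and turn from the pose commanded when the call began; what a row does not reach only later rows make up. Full scale, the value 1, is 300 mm for a shift and pi/2 rad for a turn. A row lasts 1/10 s, in which the tool goes at most 50 mm and 8.59 degrees, less where a joint would pass 70% of its speed; a pose out of reach is approached as far as the arm can. A call with a number of a shift or a turn outside -1 to 1 is refused whole. A call with a gripper value outside its range is refused whole. The fingers move at their own pace and stop on an object; FORCE is the grip in N (left out, the last holds). Time passes only in rows, so rows that repeat a pose let the fingers close. It gives the time, the measured TCP pose, the force, the opening and the grip force at its end, in the units of the state.
- bot.sense(): the state, without advancing time (a new reading comes with each control period).
- bot.capture(name): name is "scene" or "side" or "wrist"; returns a dict with "pixels" (480x640x3 uint8, red, green, blue), "z_map" (480x640 float32, m along the optical axis (not along the pixel's ray), 0 where there is no reading), "intrinsics" (3x3 intrinsics, pixels), "R" (3x3) and "t" (3): a world point X has camera coordinates R X + t. Camera axes: x right, y down, z forward; pixel columns grow to the right and rows downward; lengths in m; the calibration is good to about 2 mm. A picture is of the moment at which its call begins.
- bot.job_done(): hands the job in; it is judged then, once.
Trained networks look in a picture, given as the dict that the camera call returned (one of the last four; its "shot" number tells which), for a name from the list of things; names that differ only in an ending like _2 or _b are one class to them, and where a whole thing is asked for, a point or a joint stands for the part that bears it (a point fixed in the world has none). Each returns a list of dicts, best first, with "conf" (0 to 1); they miss things now and then, are a little off and sometimes report something else, mostly with a low value. They report only what shows in the picture. A call takes as long as a camera call. They do not tell look-alikes from the thing itself.
- bot.silhouettes(picture, label): "pixels" (480x640 bool, what is visible of it) and "rect" ([left, top, right, bottom] in pixels, round what is visible of it).
- bot.landmark_of(picture, label): "uv" ([column, row] in pixels: a listed point, or the origin of a listed thing).
The state is a dict: "clock": time; "joint_pos": joint angles; "dq": joint speeds; "effort": joint torques, N m; "tool_pos": TCP position; "ee_rot": TCP orientation; "contact_force": force on the tool from outside, world axes, zero at the start; "wrist_torque": the same for the moment, N m; "gripper_width": finger opening in m; "finger_force": force on a finger pad.
Only numpy, scipy, OpenCV 4.12 (cv2) and the standard library are available. Lean on these libraries where they do the work, as an engineer would, in place of code of your own. Each camera call takes 0.05 s, during which the arm holds its last target. There are 200 camera calls.

### The job

Two tin dispensers stand on the worktop. Let the tall tin out of the wide one: press the pad at the back of its lever down with your fingertips and keep it down until the tin has rolled out under the raised gate and lies in the tray in front, then let go so that the gate shuts behind it. Do not touch the tins themselves, leave the other dispenser with the flat tin shut, and leave the things standing around where they are.

Things in the scene. Friction and masses are not known exactly. Their poses are not given: they have to be found in the camera images.
- wide_rack: fixed pale wooden dispenser with the tall tin, 149 mm wide, 339 mm long, lane 118 mm. Origin on the worktop under the lever's pivot (125 mm up); x to its back. Chute slopes to -x, gate at x -0.104, then tray x -0.11 to -0.215 with 46 mm front board; walls 80 mm high. Metal lever along both outsides: gate at its -x end, square press pad at +x 0.084. Stands left or right of the narrow one.
- narrow_rack: fixed pale wooden dispenser with the flat tin, 79 mm wide, 339 mm long, lane 48 mm. Origin on the worktop under the lever's pivot (125 mm up); x to its back. Chute slopes to -x, gate at x -0.104, then tray x -0.11 to -0.215 with 46 mm front board; walls 80 mm high. Metal lever along both outsides: gate at its -x end, square press pad at +x 0.084. To be left alone.
- wide_rack_pad_top (a point): middle of the top of the press pad, 46 x 46 mm, dark ribbed, at the rear of the lever; 84 mm behind the pivot, 138 mm above the worktop at rest. Pressed, it sinks 44 mm at full stroke (moving 6 mm towards the pivot and tilting 0.55 rad). Sprung: 3 to 5 N starts it, about 8.5 N holds it fully down on a hard stop; it springs back when let go.
- wide_rack_lever (a joint): angle of this rack's lever, rad: 0 = at rest, gate shut; grows as the pad is pressed down and the gate rises; hard stop at 0.55 = gate fully up. The tin passes under the gate at about 0.3 and then takes up to 1 s to roll out and lie still in the tray.
- narrow_rack_lever (a joint): angle of the narrow rack's lever, rad: 0 = gate shut; to be left alone
- tall_tin_centre (a point): centre of the tall food tin (75 mm diameter, 110 mm long, about 0.5 kg), lying on its side across the chute of the wide rack, leaning on the gate; in the tray its centre lies about 0.18 in front (-x) of the rack's origin
- tall_tin: the same tall tin; origin at the centre of its bottom end, z along its axis (level while it lies)
- flat_tin_centre (a point): centre of the flat tin (86 mm diameter, 40 mm long), standing on its edge in the chute of the narrow rack
- apple: loose apple, 80 mm, bystander; origin under its centre
- lime: loose lime, 60 mm, bystander; origin under its centre
- jam_jar: loose jar with a red cap, 62 mm wide, 86 mm tall, bystander; origin under its centre
- spice_jar: loose spice jar with a black cap, 41 mm wide, 105 mm tall, bystander; origin under its centre
- flat_tin: the same flat tin; origin at the centre of its bottom end
Mind the look-alikes: they are no part of the job. Leave any turquoise or yellow look-alike of the tall_tin alone.

How it is judged:
On the way, in this order (a step that is already met when the one before it is completed fails the run):
1. the wide rack's pad is pressed down with the fingers and its gate begins to rise (value of joint wide_rack_lever above 0.12 rad and contact force between the fingers and wide_rack_lever_c0 above 0.5 N), for 0.05 s.
2. the tall tin lies in the tray while the gate is still held up (all of step 1 and x of tall_tin_centre in the frame of wide_rack between -0.2 and -0.15 m and z of tall_tin_centre in the frame of wide_rack below 0.065 m and y of tall_tin_centre in the frame of wide_rack between -0.02 and 0.02 m and linear speed of tall_tin below 0.1 m/s), for 0.1 s.
At the end, for the whole second after the job is handed in: the tall tin lies at rest on its side in the wide rack's tray (centre 0.15 to 0.20 m in front of the pivot, within 20 mm of mid-lane, under 65 mm high, axis within 0.17 rad of level), both levers are under 0.05 rad, and the flat tin is within 30 mm of its start (x of tall_tin_centre in the frame of wide_rack between -0.2 and -0.15 m and z of tall_tin_centre in the frame of wide_rack below 0.065 m and y of tall_tin_centre in the frame of wide_rack between -0.02 and 0.02 m and value of joint each of wide_rack_lever, narrow_rack_lever below 0.05 rad and linear speed of tall_tin below 0.03 m/s and angle between tall_tin's own z axis and vertical above 1.4 rad and distance of flat_tin_centre from where it was at the start of the episode below 0.03 m); the robot touches nothing.
It fails at once if a tin is touched by the robot (contact force between any of the fingers, the arm and tall_tin above 0.5 N or contact force between any of the fingers, the arm and flat_tin above 0.5 N).
It fails at once if the tall tin is lifted (z of tall_tin_centre in the frame of wide_rack above 0.1 m).
It fails at once if the narrow rack's gate is opened (value of joint narrow_rack_lever above 0.15 rad).
It fails at once if a thing standing around is moved by more than 30 mm (distance of any of apple, lime, jam_jar, spice_jar from where it was at the start of the episode above 0.03 m).
It also fails if it takes over 35 s, if anything falls off the work surface, if the arm or the gripper's body presses on something with over 40 N, if the wrist force passes 120 N, or if a joint passes its speed limit or range.

## Working session

There is one attempt and no reset: what is moved stays moved. The work goes in short steps, Python scripts to look and compute and a shell command to move; the robot and the scene stay as the last step left them, time stands still between calls to the robot, and variables do not carry over. Pictures are saved under pics/ and viewed, at most 10 in all, crops included, and the job is handed in when it is done.

```bash
mkdir -p pics; cat > h.py <<'E'
import numpy as np, cv2
from station import bot
def ray(p,uv):
    K=np.array(p["intrinsics"]);R=np.array(p["R"]);t=np.array(p["t"])
    d=R.T@np.linalg.solve(K,[uv[0],uv[1],1.]); return -R.T@t,d
def at_z(p,uv,z):
    c,d=ray(p,uv); return c+d*(z-c[2])/d[2]
def deproj(p,uv):
    u,v=int(round(uv[0])),int(round(uv[1])); zz=p["z_map"][max(0,v-2):v+3,max(0,u-2):u+3]; zz=zz[zz>0]
    if len(zz)==0: return None
    c,d=ray(p,uv); return c+d*np.median(zz)
def save(p,n): cv2.imwrite("pics/"+n,cv2.cvtColor(p["pixels"],cv2.COLOR_RGB2BGR))
E
python3 - <<'E'
from h import *
np.set_printoptions(precision=3,suppress=True)
s=bot.sense();print(s["clock"],s["tool_pos"],s["ee_rot"],s["contact_force"])
ps=[]
for n in("scene","side"):
    p=bot.capture(n);save(p,n+".png");print(n,"cam",-np.array(p["R"]).T@p["t"])
    for l in("wide_rack","narrow_rack","wide_rack_pad_top","tall_tin_centre","flat_tin_centre","apple","lime","jam_jar","spice_jar"):
        for r in bot.landmark_of(p,l)[:3]:
            print(l,round(r["conf"],2),np.array(r["uv"]),"dep",deproj(p,r["uv"]),"z.138",at_z(p,r["uv"],.138) if "pad" in l else at_z(p,r["uv"],0))
E
```

```text
0.0 [ 0.255 -0.625  0.404] [-3.081 -0.605  0.001] [-0.011 -1.172  0.195]
scene cam [ 0.628 -1.546  1.133]
wide_rack 0.77 [317.4 237.4] dep [0.554 0.025 0.036] z.138 [0.551 0.077 0.   ]
narrow_rack 0.7 [324.7 299.6] dep [ 0.589 -0.259  0.03 ] z.138 [ 0.588 -0.224  0.   ]
wide_rack_pad_top 0.67 [345.6 201.6] dep [0.636 0.072 0.14 ] z.138 [0.636 0.076 0.138]
wide_rack_pad_top 0.54 [299.6 278. ] dep [ 0.521 -0.253  0.097] z.138 [ 0.525 -0.305  0.138]
wide_rack_pad_top 0.42 [288.9 191.6] dep [0.457 0.142 0.127] z.138 [0.458 0.124 0.138]
tall_tin_centre 0.91 [268.5 257.1] dep [ 0.421 -0.122  0.064] z.138 [ 0.408 -0.037  0.   ]
tall_tin_centre 0.74 [325.1 260.7] dep [ 0.586 -0.204  0.121] z.138 [ 0.581 -0.044  0.   ]
tall_tin_centre 0.59 [386.3 233.5] dep [0.764 0.031 0.057] z.138 [0.771 0.114 0.   ]
flat_tin_centre 0.62 [301.9 281.9] dep [ 0.526 -0.251  0.082] z.138 [ 0.519 -0.15   0.   ]
apple 0.62 [259.8 356.5] dep [ 0.441 -0.485  0.034] z.138 [ 0.435 -0.452  0.   ]
lime 0.8 [239.3 339.4] dep [ 0.379 -0.411  0.016] z.138 [ 0.375 -0.395  0.   ]
jam_jar 0.94 [337.1 362.4] dep [ 0.629 -0.48
[... 546 characters left out ...]
.138 [0.433 0.148 0.   ]
tall_tin_centre 0.81 [305.5 278.1] dep [ 0.615 -0.105  0.076] z.138 [ 0.558 -0.073  0.   ]
tall_tin_centre 0.66 [274.3 238.3] dep [ 0.441 -0.103  0.064] z.138 [ 0.383 -0.076  0.   ]
flat_tin_centre 0.62 [243.3 274.4] dep [ 0.586 -0.257  0.148] z.138 [ 0.462 -0.211  0.   ]
apple 0.88 [152.1 299. ] dep [ 0.468 -0.457  0.055] z.138 [ 0.42  -0.451  0.   ]
lime 0.83 [169.8 275.7] dep [ 0.395 -0.388  0.031] z.138 [ 0.367 -0.382  0.   ]
lime 0.74 [247.5 275. ] dep [ 0.558 -0.236  0.105] z.138 [ 0.47  -0.202  0.   ]
jam_jar 0.62 [174.4 362. ] dep [ 0.65  -0.474  0.029] z.138 [ 0.629 -0.471  0.   ]
spice_jar 0.57 [409.5 201. ] dep [0.519 0.288 0.083] z.138 [0.448 0.351 0.   ]
```

```bash
python3 - <<'E'
import cv2,numpy as np
for n,(a,b,c,d) in {"scene":(210,150,430,400),"side":(130,160,450,400)}.items():
    im=cv2.imread(f"pics/{n}.png")[b:d,a:c]
    f=min(800/im.shape[1],600/im.shape[0]); cv2.imwrite(f"pics/{n}_c.png",cv2.resize(im,None,fx=f,fy=f,interpolation=cv2.INTER_CUBIC)); print(n,f)
E
```

```text
scene 2.4
side 2.5
```

View pics/scene_c.png

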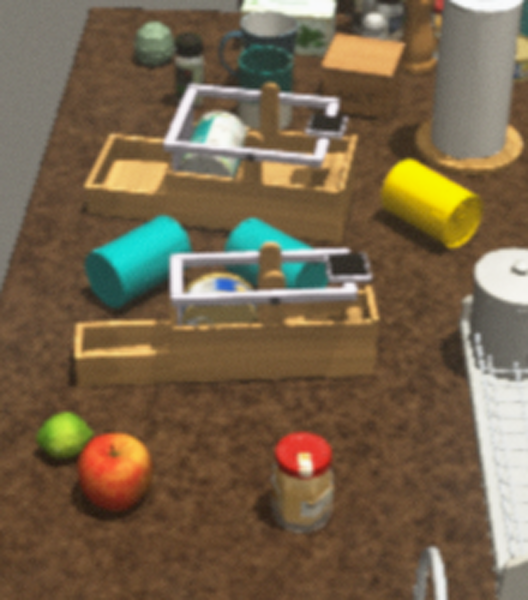

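View pics/side_c.png

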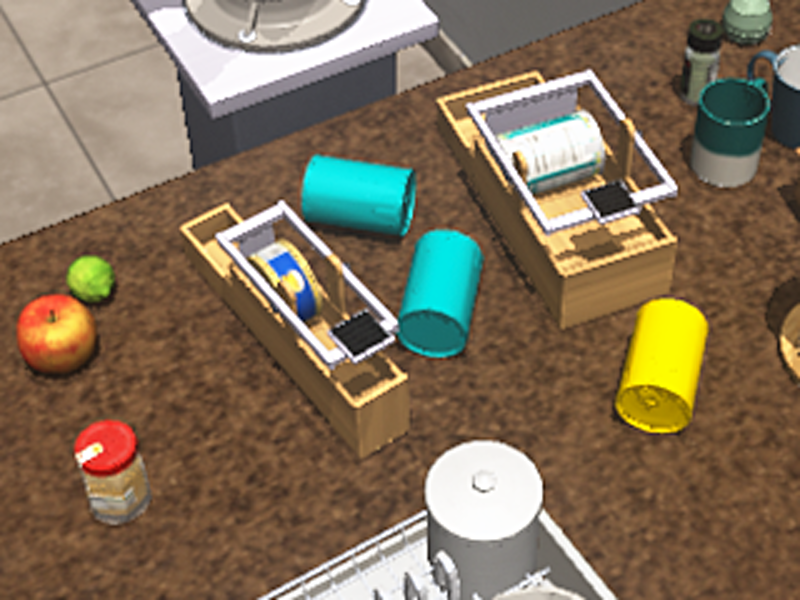

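The wide rack is the far one. It holds a white and teal tin, and its dark pad sits at about (345,201) in the scene view and (374,240) in the side view. The narrow rack's pad is at about (355,260) in the scene view. The plain turquoise and yellow cylinders are decoys lying outside the racks. I'll refine the pad position and the rack's yaw.

```bash
python3 - <<'E'
from h import *
np.set_printoptions(precision=3,suppress=True)
for n,(u,v) in {"scene":(345,201),"side":(374,240)}.items():
    p=bot.capture(n);K=np.array(p["intrinsics"]);R=np.array(p["R"]);t=np.array(p["t"])
    vv,uu=np.mgrid[:480,:640];z=p["z_map"];C=(np.linalg.inv(K)@np.stack([uu*z,vv*z,z]).reshape(3,-1))
    X=(R.T@(C-t[:,None])).T.reshape(480,640,3)
    g=p["pixels"].max(2).astype(int)
    w=np.zeros_like(z,bool);w[v-16:v+17,u-20:u+21]=1
    m=w&(g<80)&(z>0)&(abs(X[...,2]-.138)<.02)
    k,lab,st,ce=cv2.connectedComponentsWithStats(m.astype(np.uint8));i=1+st[1:,4].argmax();m=lab==i
    P=X[m];print(n,"pad px",ce[i],m.sum(),"mean",P.mean(0),"min",P.min(0),"max",P.max(0),"at z",at_z(p,ce[i],.138), cv2.minAreaRect(P[:,:2].astype(np.float32)*1000))
    for name,zlo,zhi in(("walltop",.070,.088),("lever",.115,.15)):
        mm=(z>0)&(X[...,2]>zlo)&(X[...,2]<zhi)&(X[...,0]>.35)&(X[...,0]<.76)&(X[...,1]>-.03)&(X[...,1]<.2)
        hsv=cv2.cvtColor(p["pixels"],cv2.COLOR_RGB2HSV)
        if name=="walltop": mm&=(hsv[...,1]>80)&(hsv[...,0]<25)
        Q=X[mm];print(name,len(Q),cv2.minAreaRect(Q[:,:2].astype(np.float32)*1000))
    print([(round(r["conf"],2),deproj(p,r["uv"])) for r in bot.landmark_of(p,"wide_rack_pad_top")][:1])
E
```

```text
scene pad px [345.456 200.382] 68 mean [0.636 0.083 0.138] min [0.619 0.06  0.132] max [0.656 0.108 0.146] at z [0.636 0.083 0.138] ((636.1050415039062, 82.06696319580078), (48.60541534423828, 35.0335807800293), 83.45813751220703)
walltop 466 ((555.5271606445312, 87.05784606933594), (147.31529235839844, 231.5562744140625), 82.96660614013672)
lever 960 ((551.31103515625, 89.89183044433594), (165.6398468017578, 219.32456970214844), 84.04957580566406)
[(0.83, array([0.637, 0.068, 0.137]))]
side pad px [373.799 239.252] 159 mean [0.638 0.08  0.139] min [0.617 0.056 0.133] max [0.66  0.104 0.147] at z [0.637 0.081 0.138] ((637.3550415039062, 79.98970794677734), (39.49490737915039, 45.25171661376953), 79.49104309082031)
walltop 600 ((559.2606201171875, 89.48884582519531), (134.8714141845703, 238.15744018554688), 82.26110076904297)
lever 1311 ((553.2196044921875, 91.26171875), (158.61375427246094, 225.54510498046875), 81.36180877685547)
[(0.68, array([0.519, 0.13 , 0.099]))]
```

Both cameras agree: the pad top is at (0.637, 0.081, 0.138) and the rack's yaw is about -7°, so its origin is near (0.554, 0.091). I'll shut the gripper and move over at the present height, turning -29° to line up with the rack.

```bash
python3 -m inch '[[-1,[0.65,1,0],[0,0,-0.32]],[-1,[0.65,1,0],[0,0,-0.32]],[-1,[0.65,1,0],[0,0,-0.32]],[-1,[0.65,1,0],[0,0,-0.32]],[-1,[0.65,1,0],[0,0,-0.32]],[-1,[0.65,1,0],[0,0,-0.32]],[-1,[0.65,1,0],[0,0,-0.32]],[-1,[0.65,1,0],[0,0,-0.32]],[-1,[0.65,1,0],[0,0,-0.32]]]'
python3 -m inch '[[-1,[0.64,1,0],[0,0,0]],[-1,[0.64,1,0],[0,0,0]],[-1,[0.64,1,0],[0,0,0]],[-1,[0.64,1,0],[0,0,0]],[-1,[0.64,1,0],[0,0,0]],[-1,[0.64,1,0],[0,0,0]],[-1,[0.64,1,0],[0,0,0]],[-1,[0.64,1,0],[0,0,0]]]'
python3 -m inch '[[-1,[0,0.353,-0.12],[0,0,0]],[-1,[0,0.353,-0.12],[0,0,0]],[-1,[0,0.353,-0.12],[0,0,0]],[-1,[0,0.353,-0.12],[0,0,0]],[-1,[0,0.353,-0.12],[0,0,0]]]'
python3 - <<'E'
from h import *
p=bot.capture("scene");im=p["pixels"][150:270,240:400,::-1];q=bot.capture("side");jm=q["pixels"][160:280,320:480,::-1]
cv2.imwrite("pics/hover.png",cv2.resize(np.hstack([im,jm]),None,fx=2.5,fy=2.5,interpolation=cv2.INTER_CUBIC))
s=bot.sense();print(s["clock"],s["tool_pos"],s["ee_rot"],s["contact_force"],s["gripper_width"])
E
```

```text
clock: 2.1
tool_pos: [0.4516, -0.3228, 0.4049]
ee_rot: [-3.137, 0.173, -0.001]
contact_force: [-0.6, -1.4, -0.3]
gripper_width: -0.0003
finger_force: 0.0
clock: 2.9
tool_pos: [0.6444, -0.0197, 0.4044]
ee_rot: [-3.134, 0.17, -0.002]
contact_force: [-0.3, 0.8, -0.1]
gripper_width: -0.0004
finger_force: 0.0
clock: 3.4
tool_pos: [0.6428, 0.0779, 0.3689]
ee_rot: [3.134, -0.185, 0.001]
contact_force: [-0.3, -0.7, -0.2]
gripper_width: -0.0002
finger_force: 0.0
3.5 [0.6428538  0.07751215 0.36931211] [ 3.13444518e+00 -1.87307304e-01  1.93513298e-03] [ 0.12013388 -0.9290175   0.12675391] 0.0001568189169116319
```

View pics/hover.png

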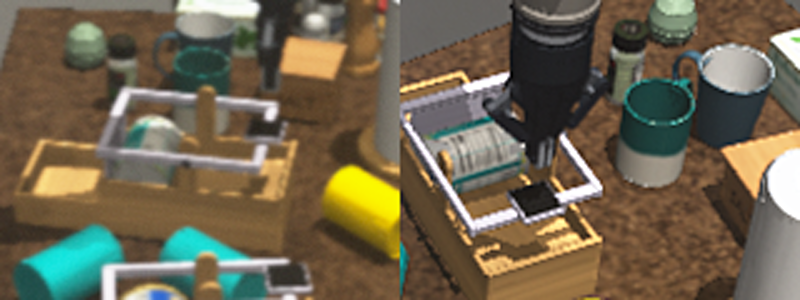

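The shut fingertips hang above the dark pad, about 58 mm over it, in both views: (268,85) in the left crop and (543,165) in the right. Next I press down to a lever angle of about 0.5 and hold.

```bash
python3 -m inch '[[-1,[0,0.01,-0.1],[0,0,0]],[-1,[0,0.01,-0.17],[0,0,0]],[-1,[0,0.01,-0.2],[0,0,0]],[-1,[0,0.01,-0.23],[0,0,0]],[-1,[0,0.01,-0.26],[0,0,0]],[-1,[0,0.01,-0.29],[0,0,0]],[-1,[0,0.01,-0.315],[0,0,0]],[-1,[0,0.01,-0.315],[0,0,0]],[-1,[0,0.01,-0.315],[0,0,0]],[-1,[0,0.01,-0.315],[0,0,0]]]'
python3 -m inch '[[-1,[0,0,0],[0,0,0]],[-1,[0,0,0],[0,0,0]],[-1,[0,0,0],[0,0,0]],[-1,[0,0,0],[0,0,0]],[-1,[0,0,0],[0,0,0]],[-1,[0,0,0],[0,0,0]],[-1,[0,0,0],[0,0,0]],[-1,[0,0,0],[0,0,0]],[-1,[0,0,0],[0,0,0]],[-1,[0,0,0],[0,0,0]]]'
python3 - <<'E'
from h import *
p=bot.capture("scene");im=p["pixels"][150:270,240:400,::-1];q=bot.capture("side");jm=q["pixels"][160:280,320:480,::-1]
cv2.imwrite("pics/press.png",cv2.resize(np.hstack([im,jm]),None,fx=2.5,fy=2.5,interpolation=cv2.INTER_CUBIC))
E
```

```text
clock: 4.5
tool_pos: [0.6434, 0.0825, 0.2766]
ee_rot: [3.136, -0.184, 0.005]
contact_force: [-1.3, -1.0, 7.4]
gripper_width: 0.0003
finger_force: 3.4
clock: 5.5
tool_pos: [0.6434, 0.0825, 0.2768]
ee_rot: [3.136, -0.184, 0.006]
contact_force: [-1.3, -1.0, 8.1]
gripper_width: -0.0002
finger_force: 3.4
```

View pics/press.png

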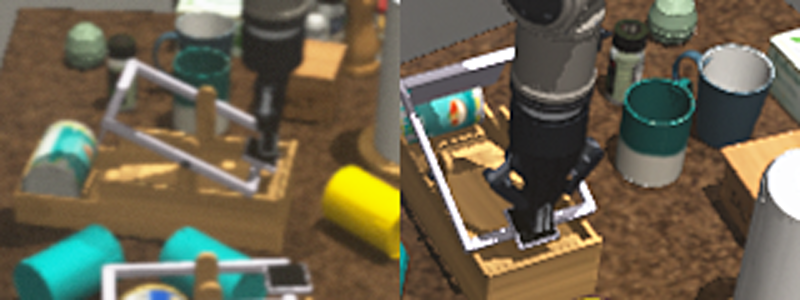

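The gate is up and the tin lies in the tray at about (60,160) in the left crop. I'll raise the fingers slowly so the gate shuts, then back well clear.

```bash
python3 -m inch '[[-1,[0,0,0.03],[0,0,0]],[-1,[0,0,0.06],[0,0,0]],[-1,[0,0,0.09],[0,0,0]],[-1,[0,0,0.12],[0,0,0]],[-1,[0,0,0.16],[0,0,0]],[-1,[0,0,0.25],[0,0,0]],[-1,[0,0,0.4],[0,0,0]],[-1,[0,0,0.45],[0,0,0]],[-1,[0,0,0.45],[0,0,0]],[-1,[0,0,0.45],[0,0,0]]]'
python3 - <<'E'
from h import *
np.set_printoptions(precision=3,suppress=True)
O=np.array([.554,.091]);a=-.125;e=np.array([np.cos(a),np.sin(a)]);f=np.array([-e[1],e[0]])
ims=[]
for n,(v,u) in {"scene":(150,240),"side":(160,320)}.items():
    p=bot.capture(n);ims.append(p["pixels"][v:v+120,u-(n=="side")*30:u+160-(n=="side")*30,::-1])
    for r in bot.landmark_of(p,"tall_tin_centre")[:4]:
        X=at_z(p,r["uv"],.05)[:2]-O;print(n,round(r["conf"],2),"rack xy",X@e,X@f)
cv2.imwrite("pics/end.png",cv2.resize(np.hstack(ims),None,fx=2.5,fy=2.5,interpolation=cv2.INTER_CUBIC))
E
```

```text
clock: 6.6
tool_pos: [0.6418, 0.0837, 0.4088]
ee_rot: [3.136, -0.181, -0.001]
contact_force: [0.1, 0.3, 0.3]
gripper_width: -0.0005
finger_force: 0.0
scene 0.88 rack xy -0.17591821793013487 0.005538831656383264
scene 0.87 rack xy 0.2171252613238849 -0.01893713739428892
scene 0.75 rack xy 0.05302208835397905 -0.18498874232622076
scene 0.69 rack xy -0.11458865240736199 -0.19796194639971348
side 0.81 rack xy -0.17494075690753236 0.016097827645815802
side 0.77 rack xy 0.23383944276250632 -0.007867513987197759
side 0.68 rack xy 0.05740041225084069 -0.177434277510998
side 0.62 rack xy -0.10499733600136418 -0.20168714436023497
```

View pics/end.png

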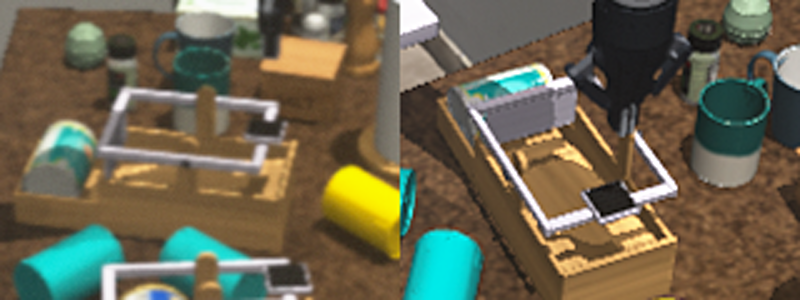

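The lever is level again with the gate shut, and the tin is in the tray at rack x of about -0.175. The gripper is clear, so I'm handing in.

```bash
python3 -c "
from station import bot
print(bot.job_done())"
```

```text
the job is handed in; nothing more can be done
None
```

The tall tin is lying in the wide rack's tray with the gate shut behind it, nothing else looked disturbed in the last pictures, and I handed the job in at about 6.7 s; the hand-in call gave no verdict.

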